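Close the centrifuge and start the spin

TASK

The loaded centrifuge has been left open: push its lid fully shut with your fingertips on the outside of the lid, without slamming it, then press the green START key right down and let it go. The inside of the lid and the rotor are contaminated, so do not touch them; do not press the red STOP key, and leave the rack, burner, vial and dishes standing where they are. Nothing is to be gripped or lifted.

Things in the scene. Friction and masses are not known exactly. Their poses are not given: they have to be found in the camera images.
- centrifuge: Bench microcentrifuge, white on blue-grey base, 260 mm deep (x) by 230 wide (y), fixed. Origin: centre of its underside; x runs front to rear, y to the operator's left, z up. Flat deck 115 mm high from x = -0.060 to 0.130, with a bowl 156 mm across (centre x = 0.025). In front of it the control panel slopes 20 degrees down to the front. Top of the shut lid: 145 mm above the bench.
- lid (a joint): Lid angle in rad: 0 = fully shut, flat on the deck (hard stop); grows as it opens, at most 1.5; starts at 0.75 to 1.35. Rear friction hinge: the lid (0.35 kg) stays at any angle and does not fall; up to 6 N at its front edge moves it. No latch: friction keeps it shut.
- lid_hinge (a point): Middle of the lid's hinge axis, at (0.118, 0, 0.117) in the centrifuge's frame; the axis runs along the centrifuge's y. The point's axes turn with the lid: its x points from the lid's front edge to the hinge, its z out of the lid's outer (top) face.
- lid_front (a point): Middle of the front edge of the lid's flat outer face: 176 mm from the hinge along the lid, 28 mm out from the hinge plane; axes as lid_hinge. The lid is a white slab 200 mm wide, 26 mm thick, 7 mm edge radius, with a dark flush window 90 mm across and a blue-grey lip (90 mm wide, 11 mm thick) that reaches 14 mm beyond its front edge.
- lid_inside: Grey liner with the black ring seal on the lid's inner face (the face towards the bowl), with the underside of the lip. Contaminated: not to be touched. Origin and axes as lid_hinge.
- rotor: Aluminium rotor, 132 mm across, with orange and blue tube caps, in the bowl. Origin: centre of its underside, 58 mm above the bench; its top is 104 mm above the bench. Not to be touched.
- start_key (a joint): Green START key with a white triangle: 0 = released, grows as it is pressed, 0.004 m = fully down. Spring return: 1.5 N to start, 5 N for fully down.
- start_key_top (a point): Centre of the START key's face (24 mm x 32 mm, 7 mm proud of the panel), at (-0.097, -0.070, 0.109) in the centrifuge's frame. Its z is the outward normal of the key: up, leaning 20 degrees towards the centrifuge's front. The key is pressed along -z.
- stop_key (a joint): Red STOP key with a white square, same size and spring as the START key: 0 = released, 0.004 m = fully down.
- stop_key_top (a point): Centre of the STOP key's face, at (-0.097, +0.070, 0.109) in the centrifuge's frame; axes as start_key_top.
- tube_rack: Loose white test-tube rack with four corked tubes, 170 x 60 mm, 134 mm high with the corks, to the left rear of the centrifuge. Origin: centre of its underside.
- burner: Loose glass spirit burner, unlit, with its steel cap on: 72 mm across, 83 mm high. Origin: centre of its underside.
- vial: Loose small clear vial with a blue cap, 26 mm across, 45 mm high. Origin: centre of its underside.
- dishes: Loose stack of three culture dishes with amber medium, 92 mm across, 45 mm high. Origin: centre of its underside. Burner, vial and dishes stand beside the centrifuge, two at its right and one at its left in front of the rack, in any order.
Things that resemble listed ones, but are neither listed nor needed, are in the scene too. Of the things that look like the dishes, the largest one is meant.

How it is judged:
By the outcome, as a careful person would: the job done as asked, in the order asked, and still so for the second after the job is handed in, with the robot touching nothing.
It also fails if it takes over 38 s, if anything falls off the work surface, if the arm or the gripper's body presses on something with over 40 N, if the wrist force passes 120 N, or if a joint passes its speed limit or range.

ROBOT

A 7-joint arm with a two-finger parallel gripper is mounted at the origin on the work surface. World frame = base frame: x ahead of the robot, y to its left, z up, the work surface at z = 0. Lengths are in m, angles in rad, forces in N, time in s.
With the tool pointing down it reaches from about 0.4 to 0.875 m from the base axis. Payload 19.3 kg.
Tool frame: the origin (TCP) lies at the very end of the fingers, on their centre line; the grasp point (between the pads) lies 19 mm behind it; z points along the fingers, y is the line along which they close (so a half turn about z gives the same grasp; the last joint's range is limited). The gripper opens to 85 mm and grips with 20 to 120 N. Pads are 22 mm wide; open, the fingers measure 114 mm over their backs; the gripper's body (76 mm by 85 mm) begins 54 mm behind the grasp point. The pads swing forward as they close: fully open they stand 13 mm farther back than shut.
Start: joints at [-1.404, 0.521, -0.036, 1.599, 0.021, 1.021, -0.113], TCP at [0.147, 0.608, 0.231] pointing down, gripper open.
Joint ranges: [-2.91, 2.91], [-0.3, 2.13], [-1.5, 1.42], [0.17, 2.43], [-1.26, 4.41], [0.16, 1.93], [-2.52, 2.52]. Speed limits (rad/s): [1.89, 1.89, 2.39, 2.39, 3.01, 3.01, 3.01].

INTERFACE

Orientations are given as [roll, pitch, yaw] about the fixed x, y, z axes, in that order (R = Rz(yaw) Ry(pitch) Rx(roll)).
In Python, from workcell import monitor, optics, workorder gives the robot as it stands.
- The arm moves only by the tool apply_moves, never from a script. Its arguments are lists of equal length, an entry for each row: "linear": the shift along the tool's x, y, z each as a share of 0.1 m, from -1 to 1, a list of three; "delta_rot": the turn, a rotation vector about the tool's x, y, z each as a share of 120 degrees, from -1 to 1, a list of three. A call has exactly 5 rows; each row is the pose to reach, as a shift and turn from the pose commanded when the call began, along the tool's axes at that moment; what a row does not reach only later rows make up. A row lasts 1/12 s, in which the tool goes at most 41.7 mm and 7.16 degrees, less where a joint would pass 70% of its speed; a pose out of reach is approached as far as the arm can. A call with a number of a shift or a turn outside -1 to 1 is refused whole. A call with a gripper value outside its range is refused whole. "gripper" is the opening, from -1 (shut) to 1 (fully open), set as the call begins (left out, the last holds). The fingers move at their own pace and stop on an object; "force" is the grip in N (left out, the last holds). Time passes only in rows, so rows that repeat a pose let the fingers close, or fill a call up. It gives the time, the measured TCP pose, the force, the opening and the grip force at its end, in the units of the state.
- monitor.observe(): the state, without advancing time (a new reading comes with each control period).
- optics.grab_frame(name): name is "side" or "top"; returns (picture, depth): 400x640x3 uint8, red, green, blue; 400x640 float32, m along the optical axis (not along the pixel's ray), 0 where there is no reading.
- optics.camera_info(name): a dict with "fx", "fy", "cx", "cy" (pixels), "rvec" (rotation vector, rad) and "tvec" (3), from world to camera coordinates, as OpenCV has them. Camera axes: x right, y down, z forward; pixel columns grow to the right and rows downward; lengths in m; the calibration is good to about 2 mm. A picture is of the moment at which its call begins. camera_info takes no time and is no camera call.
- workorder.job_done(): hands the job in; it is judged then, once.
The state is a dict: "clock": time; "qpos": joint angles; "qd": joint speeds; "joint_efforts": joint torques, N m; "position": TCP position; "tool_rot": TCP orientation; "force": force on the tool from outside, world axes, zero at the start; "moment": the same for the moment, N m; "grip_width": finger opening in m; "finger_force": force on a finger pad.
Only numpy, scipy, OpenCV 4.12 (cv2) and the standard library are available. Lean on these libraries where they do the work, as an engineer would, in place of code of your own. Each camera call takes 0.05 s, during which the arm holds its last target. There are 200 camera calls.

## Working session

There is one attempt and no reset: what is moved stays moved. The work goes in short steps, Python scripts to look and compute and a tool call to move; the robot and the scene stay as the last step left them, time stands still between calls to the robot, and variables do not carry over. Pictures are saved under pics/ and viewed, at most 10 in all, crops included, and the job is handed in when it is done.

Besides the shell and the picture viewer there is one more tool, called after "Emit:" as name(argument=value, ...) on one line, values as JSON. apply_moves: Moves the arm, as the interface text tells. Its arguments: {"type":"object","properties":{"linear":{"type":"array"},"delta_rot":{"type":"array"},"gripper":{"type":"number"},"force":{"type":"number"}},"required":["linear","delta_rot"]}

```bash
mkdir -p pics; ls; cat > h.py <<'E'
import numpy as np, cv2
from workcell import monitor, optics, workorder
from scipy.spatial.transform import Rotation as Ro
def grab(n):
    p,d=optics.grab_frame(n); np.savez(f'{n}.npz',p=p,d=d); return p,d
def cam(n):
    c=optics.camera_info(n); return c,cv2.Rodrigues(np.array(c['rvec'],float))[0],np.array(c['tvec'],float).ravel()
def cloud(n,d):
    c,R,t=cam(n); v,u=np.mgrid[:d.shape[0],:d.shape[1]]
    P=np.stack([(u-c['cx'])/c['fx']*d,(v-c['cy'])/c['fy']*d,d],-1)
    W=(P-t)@R; W[d==0]=np.nan; return W
E
python3 - <<'E'
from h import *
for n in('side','top'):
    p,d=grab(n); cv2.imwrite(f'pics/{n}0.png',p[:,:,::-1]); c,R,t=cam(n); print(n,-R.T@t,R[2],c['fx'])
s=monitor.observe();print(s)
E
```

```text
pics
side [0.33673872 0.64795969 0.72551588] [ 0.25813317 -0.6916954  -0.67448109] 452.83017956004426
top [ 0.40485472 -0.00884847  1.3120626 ] [ 0.14326986 -0.01842414 -0.98951215] 510.3226411561586
{'clock': 0.1, 'qpos': array([-1.40421909,  0.52194797, -0.0363143 ,  1.59994174,  0.02122334,
        1.0210974 , -0.11282421]), 'qd': array([ 0.00046757, -0.00147491,  0.001166  , -0.00095601, -0.00109977,
       -0.00077234,  0.00039655]), 'joint_efforts': array([ 3.95336567e-03, -9.28481841e+01,  1.98420346e+00, -3.70526040e+01,
        1.81462057e-02,  5.41003305e-03,  2.10921661e-05]), 'position': array([0.14658366, 0.60726211, 0.23079077]), 'tool_rot': array([-3.14058832e+00,  9.66575723e-05,  2.90478094e+00]), 'force': array([-0.21482399, -0.39577894,  0.34824111]), 'moment': array([-0.01509989,  0.06632348, -0.03942409]), 'finger_force': 0.0, 'grip_width': 0.08563406711271986}
```

View pics/side0.png

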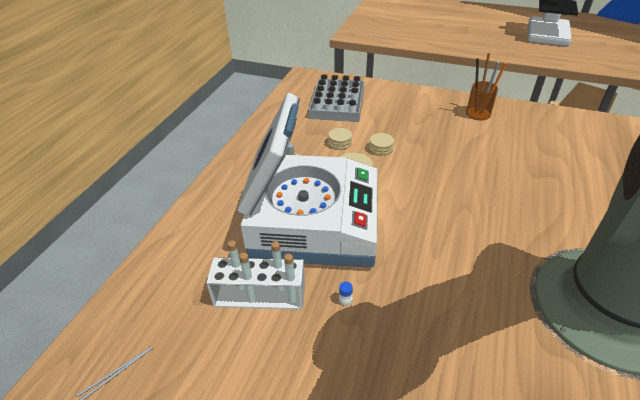

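View pics/top0.png

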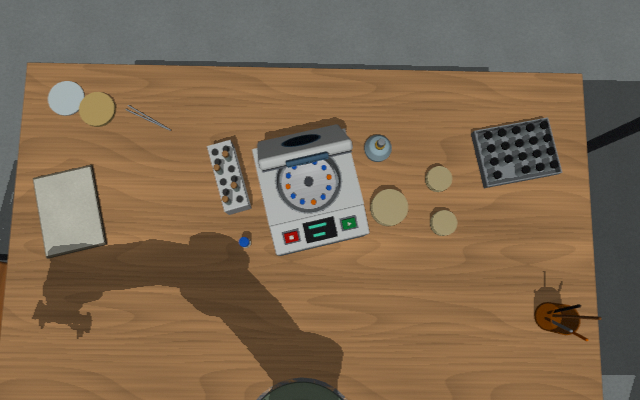

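The side view shows green START at (362,173), red STOP at (360,219), and the lid leaning up and back. In the top view START is at (349,223), STOP at (291,237), with the lid's front edge near (300,140), the burner at (377,148), the dishes at (389,207), the vial at (245,241) and the rack at (228,175).

```bash
cat > m.py <<'E'
from h import *
def blob(p,f):
    h=cv2.cvtColor(p,cv2.COLOR_RGB2HSV).astype(int); m=f(h[...,0],h[...,1],h[...,2]).astype(np.uint8)
    n,l,s,c=cv2.connectedComponentsWithStats(m); return [(s[i,4],c[i].round(1),l==i) for i in np.argsort(-s[1:,4])[:3]+1]
G=lambda h,s,v:(h>45)&(h<80)&(s>150)&(v>50)
Rd=lambda h,s,v:((h<6)|(h>174))&(s>170)&(v>90)
W={}
for n in('side','top'):
    z=np.load(n+'.npz'); W[n]=cloud(n,z['d'])
    K=[]
    for f in(G,Rd):
        for a,c,m in blob(z['p'],f): print(n,a,c,np.nanmedian(W[n][m],0).round(4),[np.nanpercentile(W[n][m],q,0).round(3) for q in(2,98)])
E
python3 - <<'E'
from m import *
E
```

```text
side 54 [361.7 173.6] [ 0.5189 -0.0971  0.109 ] [array([ 0.508, -0.116,  0.105]), array([ 0.53 , -0.087,  0.113])]
side 97 [359.9 219.2] [0.4843 0.0378 0.1085] [array([0.473, 0.019, 0.104]), array([0.496, 0.048, 0.113])]
top 104 [348.6 223. ] [ 0.5195 -0.1046  0.1088] [array([ 0.508, -0.12 ,  0.102]), array([ 0.531, -0.089,  0.115])]
top 99 [291.1 236.6] [0.4861 0.0316 0.109 ] [array([0.473, 0.017, 0.102]), array([0.496, 0.046, 0.114])]
```

```bash
python3 - <<'E'
from m import *
S=np.array([.5192,-.1040]);T=np.array([.4855,.0320]); d=T-S; yaw=np.arctan2(-d[0],d[1])
R=Ro.from_euler('z',yaw).as_matrix()
O=np.r_[(S+T)/2-R[:2,:2]@[-.097,0],0]; print('O',O,'yaw',yaw)
np.savez('cf.npz',O=O,yaw=yaw)
for n in W:
    C=(W[n]-O)@R; m=(abs(C[...,1])<.11)&(C[...,2]>.135)&(abs(C[...,0])<.3)
    Q=C[m]; print(n,len(Q))
    for z in np.arange(.14,.36,.015):
        q=Q[(Q[:,2]>=z)&(Q[:,2]<z+.015)]
        if len(q): print(round(z,3),len(q),np.percentile(q[:,0],[1,10,50,90,99]).round(3),np.percentile(q[:,1],[1,50,99]).round(3))
# surrounding objects' height map to the right/rear
C=(W['top']-O)@R
for nm,(u,v) in dict(burner=(377,148),dishes=(389,207),vial=(245,241),rack=(228,175)).items():
    print(nm,W['top'][v,u].round(3),C[v,u].round(3))
def lidtop(a):
    h=np.array([.118,0,.117]); x=np.array([np.cos(a),0,-np.sin(a)]);z=np.array([np.sin(a),0,np.cos(a)]); return h-.176*x+.028*z
for a in(.8,.9,1,1.1,1.2,1.3): print(a,lidtop(a).round(3))
E
```

```text
side 54 [361.7 173.6] [ 0.5189 -0.0971  0.109 ] [array([ 0.508, -0.116,  0.105]), array([ 0.53 , -0.087,  0.113])]
side 97 [359.9 219.2] [0.4843 0.0378 0.1085] [array([0.473, 0.019, 0.104]), array([0.496, 0.048, 0.113])]
top 104 [348.6 223. ] [ 0.5195 -0.1046  0.1088] [array([ 0.508, -0.12 ,  0.102]), array([ 0.531, -0.089,  0.115])]
top 99 [291.1 236.6] [0.4861 0.0316 0.109 ] [array([0.473, 0.017, 0.102]), array([0.496, 0.046, 0.114])]
O [ 0.59650249 -0.01266957  0.        ] yaw 0.2429014634140443
side 2755
0.14 162 [0.099 0.105 0.126 0.134 0.136] [-0.09   0.097  0.102]
0.155 169 [0.091 0.097 0.118 0.126 0.128] [-0.086  0.097  0.101]
0.17 153 [0.083 0.088 0.109 0.117 0.12 ] [-0.083  0.097  0.101]
0.185 172 [0.075 0.081 0.102 0.11  0.112] [-0.087  0.097  0.102]
0.2 192 [0.066 0.072 0.095 0.103 0.105] [-0.088  0.096  0.101]
0.215 192 [0.059 0.066 0.087 0.095 0.096] [-0.088  0.096  0.102]
0.23 209 [0.051 0.057 0.079 0.087 0.089] [-0.085  0.097  0.102]
0.245 217 [0.042 0.049 0.072 0.079 0.081] [-0.085  0.096  0.101]
0.26 347 [0.032 0.036 0.048 0.069 0.072] [-0.091  0.075  0.101]
0.275 8
[... 478 characters left out ...]
3 0.096 0.098] [-0.096 -0.003  0.097]
0.23 188 [0.08  0.082 0.085 0.089 0.09 ] [-0.096  0.005  0.095]
0.245 188 [0.072 0.074 0.077 0.08  0.082] [-0.094  0.001  0.098]
0.26 380 [0.033 0.036 0.048 0.071 0.073] [-0.096  0.001  0.098]
0.275 1189 [0.03  0.035 0.05  0.061 0.065] [-0.097  0.001  0.095]
0.29 54 [0.033 0.035 0.038 0.04  0.041] [-0.041 -0.001  0.042]
burner [ 0.715 -0.179  0.058] [ 0.075 -0.19   0.058]
dishes [ 0.567 -0.211  0.045] [-0.076 -0.185  0.045]
vial [0.477 0.147 0.049] [-0.078  0.183  0.049]
rack [0.637 0.19  0.075] [0.088 0.187 0.075]
0.8 [0.015 0.    0.263]
0.9 [0.031 0.    0.272]
1 [0.046 0.    0.28 ]
1.1 [0.063 0.    0.287]
1.2 [0.08  0.    0.291]
1.3 [0.098 0.    0.294]
```

Lid angle is about 1.08 rad: the outer face leans towards the robot, so shut fingers pointing down can push it from behind. First I raise the tool, shut the fingers and turn so the tool's axes line up with the centrifuge.

Emit:
apply_moves(linear=[[-0.2,-0.12,-0.2],[-0.4,-0.24,-0.4],[-0.6,-0.36,-0.6],[-0.8,-0.48,-0.8],[-1,-0.6,-1]], delta_rot=[[0,0,0.059],[0,0,0.118],[0,0,0.177],[0,0,0.236],[0,0,0.295]], gripper=-1)

```text
clock: 0.52
position: [0.2304, 0.5247, 0.332]
tool_rot: [-3.141, 0.0, 2.281]
force: [0.8, -0.3, 0.5]
grip_width: 0.0258
finger_force: 0.0
```

Emit:
apply_moves(linear=[[-0.2,0.01,-0.1],[-0.4,0.02,-0.2],[-0.6,0.03,-0.3],[-0.8,0.04,-0.4],[-1,0.05,-0.5]], delta_rot=[[0,0,0.045],[0,0,0.09],[0,0,0.135],[0,0,0.18],[0,0,0.226]])

```text
clock: 0.93
position: [0.2997, 0.4527, 0.3816]
tool_rot: [-3.141, 0.0, 1.809]
force: [0.7, -0.1, 0.1]
grip_width: -0.0001
finger_force: 0.0
```

```bash
cat > go.py <<'E'
from h import *
import sys
z=np.load('cf.npz');R=Ro.from_euler('z',float(z['yaw'])).as_matrix()
def st():
    s=monitor.observe(); p=(s['position']-z['O'])@R
    print('t',round(s['clock'],2),'cf',p.round(4),'rot',s['tool_rot'].round(3),'yaw goal',round(float(z['yaw'])+np.pi/2,4),'F',(s['force']@R).round(2),'q',s['qpos'].round(2)); return s,p
if __name__=='__main__':
    s,p=st()
    if len(sys.argv)>3:
        g=np.array(list(map(float,sys.argv[1:4])))
        print('tool units',(Ro.from_euler('xyz',s['tool_rot']).as_matrix().T@(R@(g-p))/.1).round(3))
E
python3 go.py .13 0 .35
```

```text
t 0.93 cf [-0.1762  0.5231  0.3816] rot [-3.141  0.     1.809] yaw goal 1.8137 F [ 0.69 -0.27  0.12] q [-1.3   0.27  0.27  1.61 -0.07  1.27 -0.78]
tool units [-5.216  3.086  0.316]
```

Emit:
apply_moves(linear=[[-0.2,0.12,0],[-0.4,0.24,0],[-0.6,0.36,0],[-0.8,0.48,0],[-1,0.6,0]], delta_rot=[[0,0,0],[0,0,0],[0,0,0],[0,0,0],[0,0,0]])

```text
clock: 1.35
position: [0.3821, 0.37, 0.3811]
tool_rot: [-3.141, 0.0, 1.814]
force: [-0.2, 0.2, -0.4]
grip_width: -0.0002
finger_force: 0.0
```

Emit:
apply_moves(linear=[[-0.2,0.12,0],[-0.4,0.24,0],[-0.6,0.36,0],[-0.8,0.48,0],[-1,0.6,0]], delta_rot=[[0,0,0],[0,0,0],[0,0,0],[0,0,0],[0,0,0]])

```text
clock: 1.77
position: [0.4643, 0.2874, 0.3811]
tool_rot: [-3.141, 0.0, 1.814]
force: [-0.4, -0.4, -0.0]
grip_width: -0.0
finger_force: 0.0
```

```bash
python3 go.py .13 0 .35
```

```text
t 1.77 cf [-0.0561  0.323   0.3811] rot [-3.141  0.     1.814] yaw goal 1.8137 F [-0.51 -0.27 -0.01] q [-0.96  0.28  0.39  1.61 -0.11  1.27 -0.31]
tool units [-3.23   1.862  0.311]
```

Emit:
apply_moves(linear=[[-0.2,0.14,0],[-0.4,0.28,0],[-0.6,0.42,0],[-0.8,0.56,0],[-1,0.7,0]], delta_rot=[[0,0,0],[0,0,0],[0,0,0],[0,0,0],[0,0,0]])

```text
clock: 2.18
position: [0.5564, 0.2072, 0.381]
tool_rot: [-3.141, 0.0, 1.814]
force: [0.4, 0.4, 0.7]
grip_width: -0.0001
finger_force: 0.0
```

Emit:
apply_moves(linear=[[-0.2,0.14,0],[-0.4,0.28,0],[-0.6,0.42,0],[-0.8,0.56,0],[-1,0.7,0]], delta_rot=[[0,0,0],[0,0,0],[0,0,0],[0,0,0],[0,0,0]])

```text
clock: 2.6
position: [0.6484, 0.127, 0.3809]
tool_rot: [-3.141, -0.0, 1.814]
force: [-0.4, 0.1, 0.5]
grip_width: 0.0
finger_force: 0.0
```

Emit:
apply_moves(linear=[[-0.2,0.09,0],[-0.4,0.18,0],[-0.6,0.27,0],[-0.8,0.36,0],[-1,0.46,0]], delta_rot=[[0,0,0],[0,0,0],[0,0,0],[0,0,0],[0,0,0]])

```text
clock: 3.02
position: [0.7168, 0.0409, 0.3809]
tool_rot: [-3.141, -0.0, 1.814]
force: [0.2, 0.0, -0.6]
grip_width: 0.0
finger_force: 0.0
```

```bash
python3 go.py .13 0 .267; python3 - <<'E'
from h import *
p,d=grab('side'); cv2.imwrite('pics/side1.png',p[:,:,::-1])
E
```

```text
t 3.02 cf [0.1297 0.0231 0.3809] rot [-3.141 -0.     1.814] yaw goal 1.8137 F [ 0.22 -0.02 -0.6 ] q [-0.36  0.63  0.44  1.11 -0.26  1.46  0.28]
tool units [-0.231  0.004  1.139]
```

View pics/side1.png

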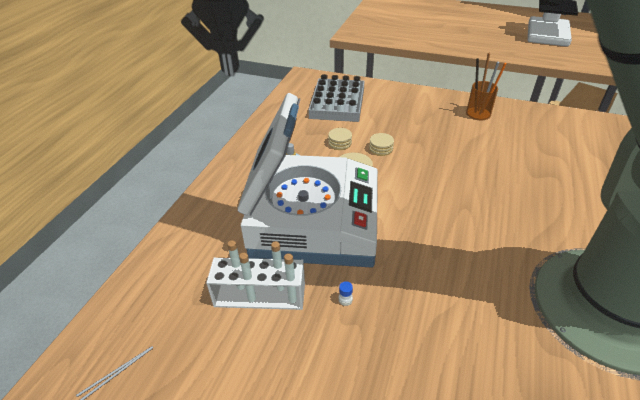

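The shut gripper is above and behind the lid at (228,60), and everything else stands undisturbed. Its knuckles bulge along the closing line, so I turn 90° to put that line parallel to the hinge.

Emit:
apply_moves(linear=[[-0.05,0,0],[-0.1,0,0],[-0.15,0,0],[-0.2,0,0],[-0.23,0,0]], delta_rot=[[0,0,0.05],[0,0,0.1],[0,0,0.15],[0,0,0.2],[0,0,0.25]])

```text
clock: 3.48
position: [0.7219, 0.019, 0.3808]
tool_rot: [-3.141, 0.0, 1.284]
force: [-0.2, 0.6, -0.1]
grip_width: -0.0
finger_force: 0.0
```

Emit:
apply_moves(linear=[[0,0,0],[0,0,0],[0,0,0],[0,0,0],[0,0,0]], delta_rot=[[0,0,0.05],[0,0,0.1],[0,0,0.15],[0,0,0.2],[0,0,0.25]])

```text
clock: 3.9
position: [0.7218, 0.0196, 0.3809]
tool_rot: [-3.141, 0.001, 0.761]
force: [0.6, -0.7, 0.2]
grip_width: 0.0
finger_force: 0.0
```

Emit:
apply_moves(linear=[[0,0,0.1],[0,0,0.2],[0,0,0.3],[0,0,0.4],[0,0,0.5]], delta_rot=[[0,0,0.05],[0,0,0.1],[0,0,0.15],[0,0,0.2],[0,0,0.25]])

```text
clock: 4.32
position: [0.7218, 0.0197, 0.3304]
tool_rot: [-3.141, 0.001, 0.238]
force: [-0.1, -0.0, 0.7]
grip_width: -0.0002
finger_force: 0.0
```

```bash
python3 go.py .12 0 .267; python3 - <<'E'
import numpy as np
h=np.array([.118,.117]);r=.158;hw=.011
for a in [1.08,1.0,.9,.8,.7,.6,.5,.4,.3,.2,.1,.05,0]:
    x=np.array([np.cos(a),-np.sin(a)]);z=np.array([np.sin(a),np.cos(a)])
    print(a,(h-r*x+.028*z+[hw,0]).round(4))
E
```

```text
t 4.32 cf [0.1294 0.0013 0.3304] rot [-3.141e+00  1.000e-03  2.380e-01] yaw goal 1.8137 F [-0.08 -0.01  0.71] q [-0.5   0.74  0.8   1.2  -0.51  1.4  -1.09]
tool units [-0.093  0.013  0.634]
1.08 [0.0792 0.2695]
1.0 [0.0672 0.2651]
0.9 [0.0527 0.2582]
0.8 [0.039  0.2499]
0.7 [0.0262 0.2402]
0.6 [0.0144 0.2293]
0.5 [0.0038 0.2173]
0.4 [-0.0056  0.2043]
0.3 [-0.0137  0.1904]
0.2 [-0.0203  0.1758]
0.1 [-0.0254  0.1606]
0.05 [-0.0274  0.1529]
0 [-0.029  0.145]
```

Emit:
apply_moves(linear=[[0,0,0.12],[0,0,0.25],[0,0,0.38],[-0.1,0,0.5],[-0.25,0,0.61]], delta_rot=[[0,0,0],[0,0,0],[0,0,0],[0,0,0],[0,0,0]])

```text
clock: 4.73
position: [0.6976, 0.0137, 0.2683]
tool_rot: [3.141, 0.001, 0.246]
force: [0.4, 0.2, 0.1]
grip_width: -0.0001
finger_force: 0.0
```

Emit:
apply_moves(linear=[[-0.05,0,0],[-0.1,0,0],[-0.15,0,0],[-0.2,0,0],[-0.25,0,0]], delta_rot=[[0,0,0],[0,0,0],[0,0,0],[0,0,0],[0,0,0]])

```text
clock: 5.15
position: [0.6734, 0.0074, 0.2709]
tool_rot: [3.141, -0.001, 0.243]
force: [-0.2, 0.1, -0.0]
grip_width: 0.0002
finger_force: 0.0
```

```bash
python3 go.py .0527 0 .2582
```

```text
t 5.15 cf [0.0795 0.001  0.2709] rot [ 3.141e+00 -1.000e-03  2.430e-01] yaw goal 1.8137 F [-0.16  0.18 -0.04] q [-0.55  0.69  0.79  1.44 -0.51  1.22 -1.02]
tool units [-0.268  0.01   0.126]
```

Emit:
apply_moves(linear=[[-0.05,0,0.02],[-0.1,0,0.04],[-0.16,0,0.07],[-0.21,0,0.1],[-0.27,0,0.13]], delta_rot=[[0,0,0],[0,0,0],[0,0,0],[0,0,0],[0,0,0]])

```text
clock: 5.57
position: [0.6468, 0.0009, 0.2571]
tool_rot: [3.141, -0.0, 0.243]
force: [1.9, -0.6, 4.3]
grip_width: -0.0004
finger_force: 1.6
```

```bash
python3 go.py .0262 0 .2402; python3 - <<'E'
from h import *
p,d=grab('side'); cv2.imwrite('pics/side2.png',cv2.resize(p[60:260,180:420,::-1],None,fx=3,fy=3))
E
```

```text
t 5.57 cf [0.0521 0.001  0.2571] rot [ 3.141 -0.     0.243] yaw goal 1.8137 F [ 1.69 -1.    4.31] q [-0.57  0.66  0.8   1.54 -0.5   1.16 -1.  ]
tool units [-0.259  0.01   0.169]
```

View pics/side2.png

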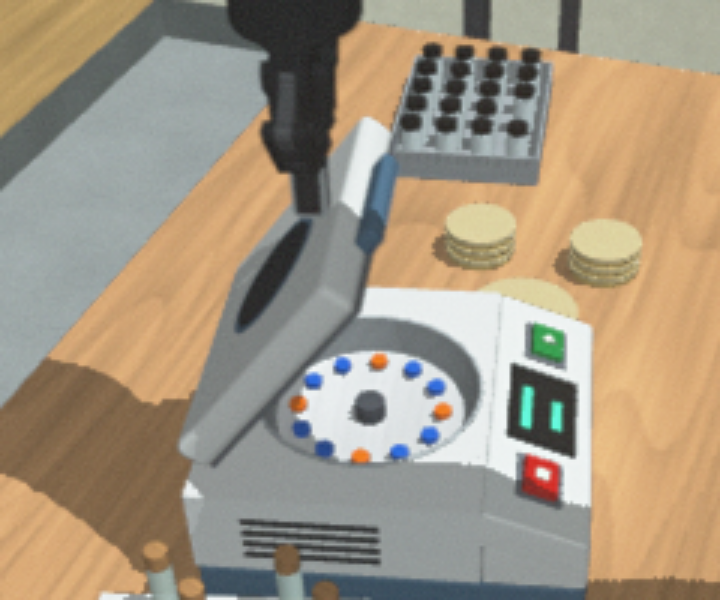

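The fingertips (310,205 in the crop) are on the lid's outer face and it is moving (F about 4.5 N). I carry on along the arc.

Emit:
apply_moves(linear=[[-0.05,0,0.03],[-0.11,0,0.06],[-0.16,0,0.1],[-0.21,0,0.14],[-0.26,0,0.18]], delta_rot=[[0,0,0],[0,0,0],[0,0,0],[0,0,0],[0,0,0]])

```text
clock: 6.03
position: [0.6213, -0.0054, 0.2388]
tool_rot: [-3.142, 0.0, 0.243]
force: [1.0, 0.2, 3.8]
grip_width: 0.0001
finger_force: 1.4
```

Emit:
apply_moves(linear=[[-0.05,0,0.04],[-0.1,0,0.09],[-0.14,0,0.13],[-0.18,0,0.18],[-0.22,0,0.23]], delta_rot=[[0,0,0],[0,0,0],[0,0,0],[0,0,0],[0,0,0]])

```text
clock: 6.45
position: [0.6002, -0.0107, 0.2158]
tool_rot: [-3.142, 0.0, 0.243]
force: [-0.7, 0.3, 2.4]
grip_width: -0.0
finger_force: 1.2
```

Emit:
apply_moves(linear=[[-0.04,0,0.05],[-0.08,0,0.1],[-0.11,0,0.16],[-0.14,0,0.21],[-0.17,0,0.27]], delta_rot=[[0,0,0],[0,0,0],[0,0,0],[0,0,0],[0,0,0]])

```text
clock: 6.87
position: [0.5837, -0.0147, 0.1888]
tool_rot: [-3.142, 0.0, 0.243]
force: [-1.3, -0.8, 2.3]
grip_width: 0.0003
finger_force: 1.1
```

```bash
python3 go.py -.0254 0 .1606
```

```text
t 6.87 cf [-0.0129  0.0011  0.1888] rot [-3.142  0.     0.243] yaw goal 1.8137 F [-1.41 -0.47  2.3 ] q [-0.58  0.63  0.77  1.78 -0.53  0.95 -0.92]
tool units [-0.125  0.011  0.282]
```

Emit:
apply_moves(linear=[[-0.03,0,0.05],[-0.06,0,0.1],[-0.08,0,0.15],[-0.1,0,0.2],[-0.11,0,0.25]], delta_rot=[[0,0,0],[0,0,0],[0,0,0],[0,0,0],[0,0,0]])

```text
clock: 7.28
position: [0.5731, -0.0173, 0.1638]
tool_rot: [-3.141, 0.0, 0.243]
force: [-1.1, 0.3, 2.1]
grip_width: 0.0004
finger_force: 0.9
```

Emit:
apply_moves(linear=[[-0.01,0,0.03],[-0.02,0,0.06],[-0.03,0,0.08],[-0.03,0,0.1],[-0.04,0,0.12]], delta_rot=[[0,0,0],[0,0,0],[0,0,0],[0,0,0],[0,0,0]])

```text
clock: 7.7
position: [0.5697, -0.0182, 0.1522]
tool_rot: [3.141, -0.0, 0.243]
force: [1.3, 0.6, 2.3]
grip_width: 0.0
finger_force: 0.6
```

Emit:
apply_moves(linear=[[0,0,0.01],[0,0,0.02],[0,0,0.03],[0,0,0.04],[0,0,0.05]], delta_rot=[[0,0,0],[0,0,0],[0,0,0],[0,0,0],[0,0,0]])

```text
clock: 8.12
position: [0.5695, -0.0182, 0.1472]
tool_rot: [-3.142, 0.0, 0.243]
force: [-1.9, -0.5, 2.0]
grip_width: 0.0002
finger_force: 0.8
```

```bash
python3 go.py -.029 0 .145
```

```text
t 8.12 cf [-0.0275  0.0011  0.1472] rot [-3.142  0.     0.243] yaw goal 1.8137 F [-1.93 -0.02  1.96] q [-0.56  0.66  0.73  1.85 -0.58  0.85 -0.87]
tool units [-0.015  0.011  0.022]
```

Not yet at the stop; I go on slowly until the force rises.

Emit:
apply_moves(linear=[[0,0,0.005],[0,0,0.01],[0,0,0.015],[0,0,0.02],[0,0,0.025]], delta_rot=[[0,0,0],[0,0,0],[0,0,0],[0,0,0],[0,0,0]])

```text
clock: 8.53
position: [0.5696, -0.0183, 0.145]
tool_rot: [-3.141, -0.0, 0.243]
force: [-5.7, 1.5, 17.0]
grip_width: 0.0002
finger_force: 8.7
```

Emit:
apply_moves(linear=[[0,0,0.002],[0,0,0.004],[0,0,0.006],[0,0,0.008],[0,0,0.01]], delta_rot=[[0,0,0],[0,0,0],[0,0,0],[0,0,0],[0,0,0]])

```text
clock: 8.95
position: [0.5696, -0.0183, 0.1449]
tool_rot: [-3.141, -0.001, 0.243]
force: [-10.4, 2.1, 30.6]
grip_width: -0.0002
finger_force: 15.0
```

Shut: a hard stop at z = 0.145 m, and the force has risen. I rise straight up, then go to the START key with a 20° tilt.

Emit:
apply_moves(linear=[[0,0,-0.05],[0,0,-0.15],[0,0,-0.25],[0,0,-0.37],[0,0,-0.5]], delta_rot=[[0,0,0],[0,0,0],[0,0,0],[0,0,0],[0,0,0]])

```text
clock: 9.37
position: [0.5696, -0.0183, 0.1951]
tool_rot: [3.141, -0.0, 0.243]
force: [0.3, 0.8, -0.4]
grip_width: -0.0002
finger_force: 0.0
```

Emit:
apply_moves(linear=[[-0.15,0.14,0],[-0.3,0.28,0],[-0.46,0.42,0],[-0.62,0.56,0],[-0.77,0.71,0]], delta_rot=[[0,0.033,0],[0,0.067,0],[0,0.1,0],[0,0.133,0],[0,0.167,0]])

```text
clock: 9.78
position: [0.5121, -0.105, 0.195]
tool_rot: [3.14, -0.349, 0.244]
force: [2.0, 0.2, -0.3]
grip_width: 0.0002
finger_force: 0.0
```

```bash
python3 go.py -.1038 -.07 .128;  python3 - <<'E'
from h import *
p,d=grab('side'); cv2.imwrite('pics/side3.png',cv2.resize(p[60:320,180:440,::-1],None,fx=2.2,fy=2.2))
p,d=grab('top'); cv2.imwrite('pics/top3.png',cv2.resize(p[80:280,180:440,::-1],None,fx=2.5,fy=2.5))
from m import *
z=np.load('cf.npz');R=Ro.from_euler('z',float(z['yaw'])).as_matrix()
for n in W:
    C=(W[n]-z['O'])@R; m=(C[...,0]>.0)&(C[...,0]<.10)&(abs(C[...,1])<.09)&(C[...,2]>.12)&(C[...,2]<.17)
    print(n,m.sum(),np.polyfit(C[m][:,0],C[m][:,2],1), np.median(C[m][:,2]))
E
```

```text
t 9.78 cf [-0.1041 -0.0693  0.195 ] rot [ 3.14  -0.349  0.244] yaw goal 1.8137 F [ 1.95 -0.29 -0.3 ] q [-0.29  0.34  0.58  2.18 -0.8   0.48 -0.41]
tool units [-0.226  0.006  0.631]
side 91 [359.7 219.4] [0.4842 0.0388 0.1086] [array([0.473, 0.02 , 0.104]), array([0.496, 0.049, 0.113])]
top 58 [346.6 221.7] [ 0.5236 -0.0977  0.1108] [array([ 0.512, -0.114,  0.105]), array([ 0.531, -0.088,  0.116])]
top 73 [290.9 236.9] [0.4846 0.0318 0.1085] [array([0.474, 0.019, 0.103]), array([0.496, 0.046, 0.115])]
side 2777 [-0.00537658  0.1451837 ] 0.14489892845351665
top 3248 [-0.00423926  0.14540018] 0.1452052352479858
```

View pics/side3.png

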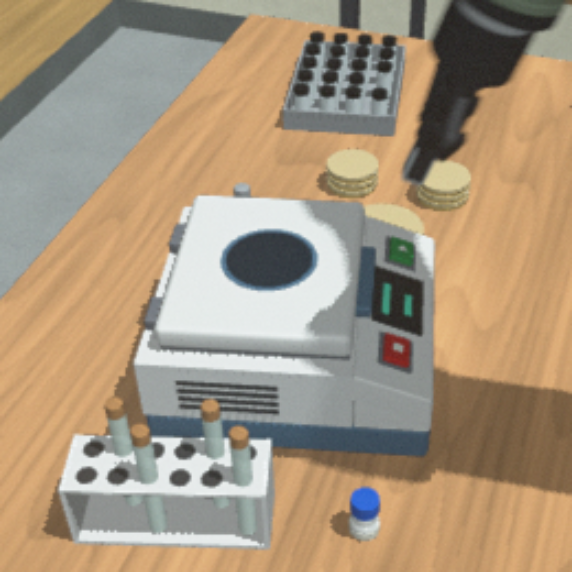

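The lid is flat at 145 mm and nothing is disturbed; the fingertips are above START, around (415,175) in the crop. Now down to a 20 mm standoff.

Emit:
apply_moves(linear=[[-0.05,0,0.12],[-0.1,0,0.25],[-0.15,0,0.38],[-0.2,0,0.5],[-0.22,0,0.62]], delta_rot=[[0,0,0],[0,0,0],[0,0,0],[0,0,0],[0,0,0]])

```text
clock: 10.3
position: [0.5134, -0.1039, 0.128]
tool_rot: [-3.14, -0.346, 0.243]
force: [0.0, -0.0, 0.1]
grip_width: -0.0
finger_force: 0.0
```

Emit:
apply_moves(linear=[[0,0,0.03],[0,0,0.06],[0,0,0.09],[0,0,0.12],[0,0,0.16]], delta_rot=[[0,0,0],[0,0,0],[0,0,0],[0,0,0],[0,0,0]])

```text
clock: 10.72
position: [0.5188, -0.1026, 0.1133]
tool_rot: [-3.141, -0.346, 0.243]
force: [0.5, 0.3, 0.3]
grip_width: -0.0001
finger_force: 0.0
```

```bash
python3 go.py -.097 -.07 .109
```

```text
t 10.72 cf [-0.0971 -0.0686  0.1133] rot [-3.141 -0.346  0.243] yaw goal 1.8137 F [0.51 0.16 0.25] q [-0.06  0.48  0.29  2.22 -1.12  0.31 -0.1 ]
tool units [-0.014  0.014  0.041]
```

Emit:
apply_moves(linear=[[0,0,0.01],[0,0,0.02],[0,0,0.03],[0,0,0.04],[0,0,0.05]], delta_rot=[[0,0,0],[0,0,0],[0,0,0],[0,0,0],[0,0,0]])

```text
clock: 11.13
position: [0.52, -0.1024, 0.1082]
tool_rot: [-3.141, -0.345, 0.243]
force: [-0.9, 0.0, 2.7]
grip_width: -0.0
finger_force: 1.3
```

```bash
python3 go.py -.097 -.07 .109
```

```text
t 11.13 cf [-0.0959 -0.0687  0.1082] rot [-3.141 -0.345  0.243] yaw goal 1.8137 F [-0.89  0.24  2.66] q [-0.05  0.49  0.27  2.22 -1.13  0.29 -0.08]
tool units [-0.008  0.013 -0.011]
```

Emit:
apply_moves(linear=[[0,0,0.006],[0,0,0.012],[0,0,0.018],[0,0,0.024],[0,0,0.03]], delta_rot=[[0,0,0],[0,0,0],[0,0,0],[0,0,0],[0,0,0]])

```text
clock: 11.55
position: [0.521, -0.1022, 0.1055]
tool_rot: [-3.141, -0.345, 0.243]
force: [-10.2, 0.6, 24.3]
grip_width: 0.0002
finger_force: 12.6
```

Emit:
apply_moves(linear=[[0,0,0.002],[0,0,0.004],[0,0,0.006],[0,0,0.008],[0,0,0.01]], delta_rot=[[0,0,0],[0,0,0],[0,0,0],[0,0,0],[0,0,0]])

```text
clock: 11.97
position: [0.5211, -0.1022, 0.1053]
tool_rot: [-3.14, -0.346, 0.242]
force: [-18.6, 0.2, 38.4]
grip_width: -0.0001
finger_force: 20.8
```

Fully down (hard stop after about 4 mm). Now release and retreat.

Emit:
apply_moves(linear=[[0,0,-0.05],[0,0,-0.15],[0,0,-0.3],[0,0,-0.45],[0,0,-0.6]], delta_rot=[[0,0,0],[0,0,0],[0,0,0],[0,0,0],[0,0,0]])

```text
clock: 12.38
position: [0.501, -0.1071, 0.1612]
tool_rot: [-3.141, -0.344, 0.242]
force: [-0.4, 0.6, 1.0]
grip_width: -0.0
finger_force: 0.0
```

Emit:
apply_moves(linear=[[0,0,-0.2],[0,0,-0.4],[0,0,-0.6],[0,0,-0.6],[0,0,-0.6]], delta_rot=[[0,0,0],[0,0,0],[0,0,0],[0,0,0],[0,0,0]])

```text
clock: 12.8
position: [0.4822, -0.1115, 0.218]
tool_rot: [-3.141, -0.347, 0.244]
force: [0.0, 0.2, -0.6]
grip_width: -0.0
finger_force: 0.0
```

```bash
python3 go.py;  python3 - <<'E'
from h import *
a=np.load('side.npz')['p']
p,d=grab('side'); cv2.imwrite('pics/side4.png',cv2.resize(p[60:320,180:440,::-1],None,fx=2.2,fy=2.2))
grab('top')
from m import *
z=np.load('cf.npz');R=Ro.from_euler('z',float(z['yaw'])).as_matrix()
for n in W:
    C=(W[n]-z['O'])@R; m=(C[...,0]>.0)&(C[...,0]<.10)&(abs(C[...,1])<.09)&(C[...,2]>.12)&(C[...,2]<.17)
    print(n,m.sum(),np.polyfit(C[m][:,0],C[m][:,2],1))
E
```

```text
t 12.8 cf [-0.1347 -0.0685  0.218 ] rot [-3.141 -0.347  0.244] yaw goal 1.8137 F [ 0.06  0.2  -0.64] q [-0.34  0.26  0.66  2.22 -0.7   0.52 -0.47]
side 80 [359.9 219.8] [0.4839 0.0408 0.1082] [array([0.473, 0.019, 0.103]), array([0.496, 0.05 , 0.113])]
top 105 [348.6 223.1] [ 0.5194 -0.1045  0.1091] [array([ 0.507, -0.119,  0.102]), array([ 0.531, -0.088,  0.115])]
top 68 [291.  236.9] [0.4863 0.0317 0.1093] [array([0.473, 0.017, 0.103]), array([0.495, 0.045, 0.114])]
side 2770 [-0.0048724   0.14515495]
top 3233 [-0.00560864  0.14541185]
```

View pics/side4.png

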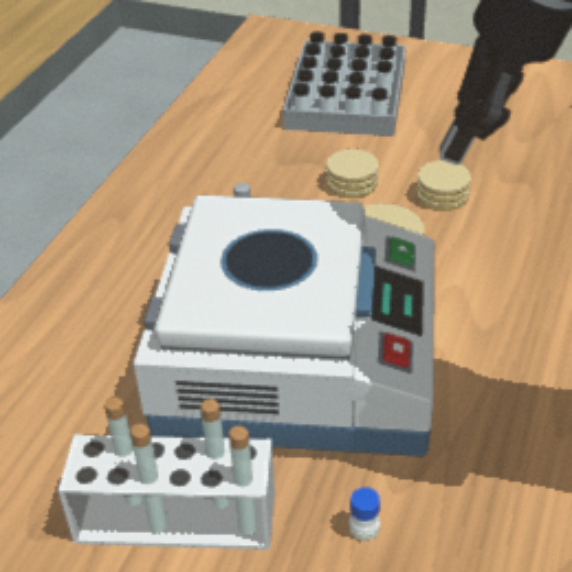

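The lid is shut, both keys are up (START at z 0.109), the loose things stand where they were, and the gripper is clear of everything.

```bash
python3 -c "
from workcell import workorder
print(workorder.job_done())"
```

```text
the job is handed in; nothing more can be done
None
```

The lid is fully shut, pushed slowly from its outer face, and START was pressed right down and released; STOP, the rotor and the loose items were not touched, and I handed the job in at about 13 s.

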